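Step the sample carousel back one place past its ratchet

ROBOT

A 7-joint arm with a two-finger parallel gripper is mounted at the origin on a cart in front of the work surface, level with it; the furniture and walls round the work are solid. World frame = base frame: x ahead of the robot, y to its left, z up, the work surface at z = 0. Lengths are in m, angles in rad, forces in N, time in s.
With the tool pointing down it reaches from about 0.4 to 0.925 m from the base axis. Payload 4.1 kg.
Tool frame: the origin (TCP) lies at the very end of the fingers, on their centre line; the grasp point (between the pads) lies 19 mm behind it; z points along the fingers, y is the direction in which the jaws open and shut (so a half turn about z gives the same grasp; the last joint's range is limited). The gripper opens to 85 mm and grips with 20 to 120 N. Pads are 22 mm wide; open, the fingers measure 114 mm over their backs; the gripper's body (76 mm by 85 mm) begins 54 mm behind the grasp point. The pads swing forward as they close: fully open they stand 13 mm farther back than shut.
Start: joints at [1.06, 0.398, 0.045, 1.537, -0.019, 1.207, -0.051], TCP at [0.26, -0.596, 0.231] pointing down, gripper open.
Joint ranges: [-2.82, 2.82], [-0.49, 2.23], [-1.37, 1.46], [0, 2.46], [-1.36, 4.5], [0.23, 2], [-2.94, 2.94]. Speed limits (rad/s): [2.57, 2.57, 3.14, 3.14, 3.14, 3.14, 3.14].

INTERFACE

Orientations are given as [roll, pitch, yaw] about the fixed x, y, z axes, in that order (R = Rz(yaw) Ry(pitch) Rx(roll)).
In Python, from cell import arm, imaging gives the robot as it stands.
- The arm moves only by the tool servo_tool, never from a script. Its argument "targets" is one flat list of numbers, 7 for each row, row after row: the shift along the tool's x, y, z in cm, then the turn, a rotation vector about the tool's x, y, z in rad, then the finger opening in cm, from 0 to 8.54. In form: [dx, dy, dz, ax, ay, az, fingers, dx, dy, dz, ax, ay, az, fingers, ...]. A call has 1 to 10 rows; each row shifts and turns the commanded pose from where the row before left it, along the tool's axes as they then stand; what a row does not reach is not made up. A row lasts 1/8 s, in which the tool goes at most 62.5 mm and 10.7 degrees, less where a joint would pass 70% of its speed; a pose out of reach is approached as far as the arm can. A call with a gripper value outside its range is refused whole. The fingers move at their own pace and stop on an object; "grip_force" is the grip in N (left out, the last holds). Time passes only in rows, so rows that do not move let the fingers close. It gives the time, the measured TCP pose, the force and the opening at its end, in the units of the state.
- arm.read_state(): the state, without advancing time (a new reading comes with each control period).
- imaging.grab_frame(name): name is "scene" or "top" or "wrist"; returns (picture, depth): 420x560x3 uint8, red, green, blue; 420x560 float32, m along the optical axis (not along the pixel's ray), 0 where there is no reading.
- imaging.calibration(name): a dict with "fx", "fy", "cx", "cy" (pixels), "extrinsics" (4x4, takes a point from world to camera coordinates); the wrist camera has in their place "mount" (4x4, takes a point from camera to tool coordinates, whose origin is the TCP and whose axes are the flange's). Camera axes: x right, y down, z forward; pixel columns grow to the right and rows downward; lengths in m; the calibration is good to about 2 mm. The wrist camera is an equidistant fisheye: a pixel r from the principal point sees the ray r / f radians off the axis. A picture is of the moment at which its call begins: read the wrist's pose just before it. calibration takes no time and is no camera call.
- arm.job_done(): hands the job in, once; it reports no verdict.
The state is a dict: "clock": time; "qpos": joint angles; "dq": joint speeds; "joint_efforts": joint torques, N m; "tcp_pos": TCP position; "orientation": TCP orientation; "force": force on the tool from outside, world axes, zero at the start; "wrist_torque": the same for the moment, N m; "gripper_width": finger opening in m.
Only numpy, scipy, OpenCV 4.12 (cv2) and the standard library are available. Lean on these libraries where they do the work, as an engineer would, in place of code of your own. Each camera call takes 0.05 s, during which the arm holds its last target. There are 200 camera calls.

TASK

The vial carousel was advanced one place too far: an empty pocket stands at the pointer and the last vial has just gone past it. With a fingertip, push the ratchet pawl's knob over so that the pawl lifts out of the teeth and stays open by itself, then push the carousel back one notch and no further (clockwise seen from above) by one of its upright turning pins, so that the vial stands at the pointer again, and tip the pawl back so that it drops fully into its notch. Grasp nothing; do not push on or lift the vials, and leave the things standing round the carousel where they are.

Things in the scene. Friction and masses are not known exactly. Their poses are not given: they have to be found in the camera images.
- carousel_base: The fixed carousel: an aluminium plate 290 x 260 mm, its top at z = 18, that carries wheel, pawl and pointer. Origin: on the worktop, on the wheel's upright axis; z up; -x is the pawl's side, roughly towards the robot. All x, y, z given in these texts are in this frame, in mm; angles count counter-clockwise from +x. The plate spans x -160 to 130, y -130 to 130.
- deck_center (a point): Centre of the wheel's white deck, on the axis at the height of its upper face (z = 58). The deck is 212 mm across, with 12 pockets (25 mm wide, 20 mm deep) on a 64 mm radius; vials in 7 of them, tops at z = 88; a hub nut rises to z = 75. Under it a steel disc 248 mm across carries a ring of 12 saw teeth round the rim (z 36 between the teeth, 46 on them).
- carousel (a joint): Wheel angle, rad; 0 at the start; positive counter-clockwise from above (forward; the pawl clicks past). Backward is clockwise, negative; a notch is 30 degrees (0.524 rad). Friction holds it where it is left (about 1.2 N at a pin to turn it). With the pawl down it stops going back after 3 degrees of play. The pawl drops fully in if the wheel is within 3 degrees of the notch.
- pawl (a joint): Pawl angle, rad: 0 fully down in a notch (nose between two teeth), 1.05 fully open, tipped over backward against a stop pin. It has no spring: the heavy knob makes it fall shut below about 0.6 and fall open above that, and it stays there. It moves with less than 1 N.
- pawl_pivot (a point): Pivot of the pawl (fixed), x = -116, y = 20, z = 56. The pawl moves in the plane x = -116 above the tooth ring: a dark steel bar from the pivot towards -y, with a nose at y = 0 that reaches down between the teeth, and a handle that slants up from the pivot with a ball knob on it. Bracket outside the rim: x -152 to -138, y 7 to 45, up to z = 71; with the pawl open the bar's end rises to z = 80.
- pawl_knob (a point): Centre of the pawl's black ball knob (18 mm across, on a 6 mm rod); moves with the pawl. Pawl down: y = 0, z = 100, handle leaning towards -y. Push the knob level towards +y: the nose lifts, and once the knob is past the pivot (y about 26) it falls open by itself, to y = 48, z = 95. Push it back towards -y past the pivot (y about 26) and it falls shut. Fingertips at about z = 88 clear all but the knob.
- pawl_stop (a point): Inner end of the 6 mm thick fixed stop pin on which the handle of the open pawl rests; it runs along x from the bracket to here (x = -109, y = 34, z = 66).
- turning_pin (a point): Middle (z = 70) of the steel turning pin that is at 240 degrees at the start, on the right of the pawl as seen from the robot; moves with the wheel. Four such pins, 8 mm thick, stand 24 mm tall on the deck (tops z = 82), at a radius of 100 mm: 240, 330, 60 and 150 degrees at the start. Any of them will do.
- pointer_tip (a point): Tip of the small fixed steel pointer beside the rim, at 210 degrees, radius 126 mm, z = 37: it marks the working place.
- vial_0: Closed amber glass vial with a black cap, 22 mm across, 50 mm tall, loose in the pocket at 240 degrees at the start: the last vial, one place past the pointer. Origin at the middle of its underside. Not to be pushed or lifted.
- vial_1: Closed amber glass vial with a black cap, 22 mm across, 50 mm tall, loose in the pocket at 270 degrees at the start. Origin at the middle of its underside. Not to be pushed or lifted.
- vial_2: Closed amber glass vial with a black cap, 22 mm across, 50 mm tall, loose in the pocket at 300 degrees at the start. Origin at the middle of its underside. Not to be pushed or lifted.
- vial_3: Closed amber glass vial with a black cap, 22 mm across, 50 mm tall, loose in the pocket at 330 degrees at the start. Origin at the middle of its underside. Not to be pushed or lifted.
- vial_4: Closed amber glass vial with a black cap, 22 mm across, 50 mm tall, loose in the pocket at 0 degrees at the start. Origin at the middle of its underside. Not to be pushed or lifted.
- vial_5: Closed amber glass vial with a black cap, 22 mm across, 50 mm tall, loose in the pocket at 30 degrees at the start. Origin at the middle of its underside. Not to be pushed or lifted.
- vial_6: Closed amber glass vial with a black cap, 22 mm across, 50 mm tall, loose in the pocket at 60 degrees at the start. Origin at the middle of its underside. Not to be pushed or lifted.
- sample_pot: Clear screw pot with a white lid, 51 mm across, 59 mm tall; stands beside the carousel, to be left alone. Origin at the middle of its underside.
- lab_bottle: Small round glass bottle with a screw cap, 56 mm across, 105 mm tall; to be left alone. Origin at the middle of its underside.
- cell_box: Small black box, 47 x 58 x 28 mm; to be left alone. Origin at the middle of its underside.

How it is judged:
On the way, in this order (a step that is already met when the one before it is completed fails the run):
1. the pawl is tipped over and rests open, the carousel still in its notch (value of joint pawl above 0.9 rad and value of joint carousel between -0.12 and 0.12 rad), for 0.2 s.
2. with the pawl open, the carousel is pushed back one notch (value of joint pawl above 0.9 rad and value of joint carousel between -0.6136 and -0.4336 rad), for 0.2 s.
At the end, for the whole second after the job is handed in: The carousel stands one notch (30 degrees, within 5 degrees) behind where it started and at rest, the pawl is fully down in the notch (within 0.06 rad), and all seven vials stand upright in their pockets (value of joint pawl below 0.06 rad and value of joint carousel between -0.6136 and -0.4336 rad and velocity of joint carousel between -0.03 and 0.03 rad/s and angle between each of vial_0, vial_1, vial_2, vial_3, vial_4, vial_5, vial_6's own z axis and vertical below 0.25 rad and z of vial_0 in the frame of carousel_base between 0.033 and 0.045 m and z of vial_1 in the frame of carousel_base between 0.033 and 0.045 m and z of vial_2 in the frame of carousel_base between 0.033 and 0.045 m and z of vial_3 in the frame of carousel_base between 0.033 and 0.045 m and z of vial_4 in the frame of carousel_base between 0.033 and 0.045 m and z of vial_5 in the frame of carousel_base between 0.033 and 0.045 m and z of vial_6 in the frame of carousel_base between 0.033 and 0.045 m); the robot touches nothing.
It fails at once if the carousel is pushed back well beyond one notch (more than 45 degrees) (value of joint carousel below -0.785 rad).
It fails at once if the carousel is advanced further (more than 15 degrees) (value of joint carousel above 0.26 rad).
It fails at once if a vial is pushed (more than 2 N) by the robot (contact force between any of the fingers, the arm and vial_0 above 2 N or contact force between any of the fingers, the arm and vial_1 above 2 N or contact force between any of the fingers, the arm and vial_2 above 2 N or contact force between any of the fingers, the arm and vial_3 above 2 N or contact force between any of the fingers, the arm and vial_4 above 2 N or contact force between any of the fingers, the arm and vial_5 above 2 N or contact force between any of the fingers, the arm and vial_6 above 2 N).
It fails at once if a vial is lifted (more than 12 mm) or tipped (z of any of vial_0, vial_1, vial_2, vial_3, vial_4, vial_5, vial_6 in the frame of carousel_base above 0.05 m or angle between any of vial_0, vial_1, vial_2, vial_3, vial_4, vial_5, vial_6's own z axis and vertical above 0.5 rad).
It fails at once if a thing beside the carousel is moved more than 15 mm (distance of any of sample_pot, lab_bottle, cell_box from where it was at the start of the episode above 0.015 m).
It also fails if it takes over 59 s, if anything falls off the work surface, if the arm or the gripper's body presses on something with over 40 N, if the wrist force passes 120 N, or if a joint passes its speed limit or range.

## Working session

There is one attempt and no reset: what is moved stays moved. The work goes in short steps, Python scripts to look and compute and a tool call to move; the robot and the scene stay as the last step left them, time stands still between calls to the robot, and variables do not carry over. Pictures are saved under pics/ and viewed, about 8 in all and at most 12, crops included, and the job is handed in when it is done.

Besides the shell and the picture viewer there is one more tool, called after "Request:" as name(argument=value, ...), one argument or row to a line, values as JSON. servo_tool: Moves the arm, as the interface text tells. Its arguments: {"type":"object","properties":{"targets":{"type":"array"},"grip_force":{"type":"number"}},"required":["targets"]}

```bash
mkdir -p pics; ls; python3 - <<'E'
from cell import arm, imaging
import cv2,numpy as np
s=arm.read_state();print(s)
for n in("scene","top"):
    p,d=imaging.grab_frame(n);c=imaging.calibration(n);print(n,c)
    cv2.imwrite(f"pics/{n}0.png",p[:,:,::-1]);np.save(f"pics/{n}0.npy",d)
print(imaging.calibration("wrist"))
E
```

```text
pics
{'clock': 0.0, 'qpos': array([ 1.06000558,  0.3991901 ,  0.04500209,  1.53786161, -0.01867525,
        1.20694302, -0.05068801]), 'dq': array([ 0.00245393, -0.00110616, -0.00118593,  0.00059518,  0.00028297,
       -0.00098042,  0.00097471]), 'joint_efforts': array([-3.97059648e-05, -4.75116813e+01,  1.36441849e+00, -2.54220951e+01,
        1.14515351e-02,  9.33671632e-03, -4.26017834e-07]), 'tcp_pos': array([ 0.25993707, -0.5950637 ,  0.23027226]), 'orientation': array([-3.13961668e+00,  1.47062428e-04,  4.11953417e-01]), 'force': array([-0.29507305,  0.01861817, -0.41038633]), 'wrist_torque': array([0.06420105, 0.00017454, 0.00034953]), 'gripper_width': 0.08539908059684474}
scene {'fx': 478.95426719356226, 'fy': 478.95426719356226, 'cx': 280.82463592463046, 'cy': 207.95341684848816, 'extrinsics': array([[-0.59075232, -0.80685028, -0.0020767 ,  0.31180451],
       [-0.4512412 ,  0.33251718, -0.8281387 ,  0.31411095],
       [ 0.66887449, -0.48828777, -0.56051938,  0.89621915],
       [ 0.        ,  0.        ,  0.        ,  1.        ]])}
top {'fx': 542.6795194564975, 'fy': 542.6795194564975, 'cx': 279.14271177181246, 'cy': 219.83815011379033, 'extrinsics': array([[-0.14141239, -0.98980032,  0.01725872,  0.06650211],
       [-0.77563854,  0.09994847, -0.62321358,  0.48352711],
       [ 0.61513202, -0.10151665, -0.78186122,  1.54885959],
       [ 0.        ,  0.        ,  0.        ,  1.        ]])}
{'fx': 325.19226210127806, 'fy': 325.19226210127806, 'cx': 283.9535373346839, 'cy': 214.94844369249844, 'mount': array([[ 8.95057231e-05, -9.45979938e-01, -3.24225150e-01,
         8.36553589e-02],
       [ 9.99999928e-01,  2.04367976e-04, -3.20216643e-04,
        -1.60089877e-04],
       [ 3.69179758e-04, -3.24225098e-01,  9.45979888e-01,
        -1.41399465e-01],
       [ 0.00000000e+00,  0.00000000e+00,  0.00000000e+00,
         1.00000000e+00]])}
```

View pics/scene0.png

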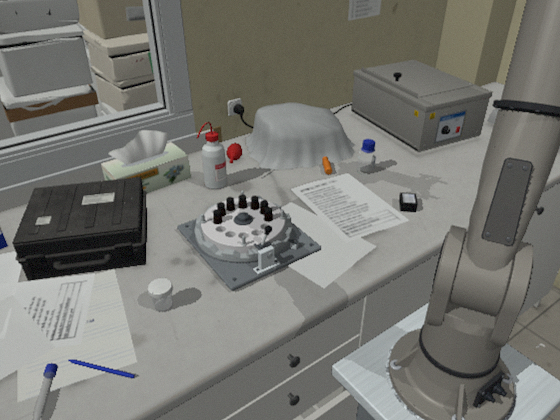

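View pics/top0.png

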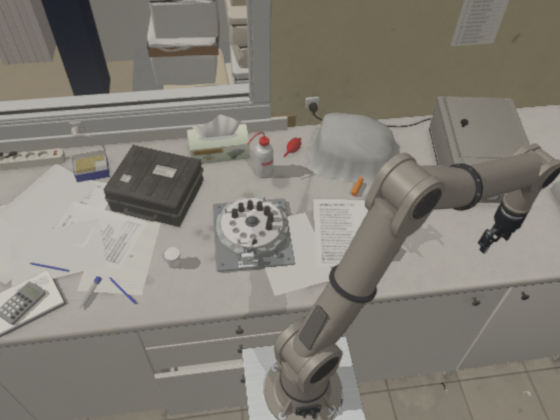

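The scene view shows the carousel with its deck centre near (243,220) and its bracket near (265,258). In the top view the hub is near (253,222) and the plate runs from about (213,198) to (293,268). Next I'll measure it in the top view.

```bash
cat > h.py <<'E'
import numpy as np,cv2
from cell import arm,imaging
def ray(n,uv):
    c=imaging.calibration(n);E=c["extrinsics"];R,t=E[:3,:3],E[:3,3]
    uv=np.atleast_2d(uv).astype(float)
    d=np.c_[(uv[:,0]-c["cx"])/c["fx"],(uv[:,1]-c["cy"])/c["fy"],np.ones(len(uv))]
    return -R.T@t,d@R
def plane(n,uv,z):
    o,d=ray(n,uv);return o+d*((z-o[2])/d[:,2])[:,None]
def cloud(n,dep,box):
    u0,v0,u1,v1=box;v,u=np.mgrid[v0:v1,u0:u1];uv=np.c_[u.ravel(),v.ravel()]
    o,d=ray(n,uv);z=dep[v0:v1,u0:u1].ravel();return uv,o+d*z[:,None]
def fitc(p):
    A=np.c_[2*p,np.ones(len(p))];s=np.linalg.lstsq(A,(p**2).sum(1),rcond=None)[0]
    return s[:2],np.sqrt(s[2]+s[:2]@s[:2])
E
python3 - <<'E'
from h import *
for n,box in(("top",(195,180,310,280)),("scene",(165,180,330,300))):
    im=cv2.imread(f"pics/{n}0.png");d=np.load(f"pics/{n}0.npy")
    uv,P=cloud(n,d,box);z=P[:,2]
    print(n,np.histogram(z,bins=np.arange(-.01,.12,.01)))
    m=(abs(z-.018)<.006)
    # plate
    mask=np.zeros(d.shape,np.uint8);mask[uv[m,1],uv[m,0]]=255
    mask=cv2.morphologyEx(mask,cv2.MORPH_OPEN,np.ones((2,2),np.uint8))
    k,l,st,_=cv2.connectedComponentsWithStats(mask);i=1+st[1:,4].argmax()
    q=P[[l[b,a]==i for a,b in uv]][:,:2]
    r=cv2.minAreaRect((q*1000).astype(np.float32));print("plate",r,cv2.boxPoints(r).tolist())
    m=(abs(z-.058)<.007);print("deck med",np.median(P[m],0))
    h,s_,v=cv2.split(cv2.cvtColor(im,cv2.COLOR_BGR2HSV))
    # deck white outline: outer hull
    mk=np.zeros(d.shape,np.uint8);mk[uv[m,1],uv[m,0]]=255;mk[(v<150)]=0
    k,l,st,_=cv2.connectedComponentsWithStats(mk);i=1+st[1:,4].argmax()
    hull=cv2.convexHull(np.argwhere(l==i)[:,::-1].astype(np.int32)).reshape(-1,2)
    print("deck circle",fitc(plane(n,hull,.058)[:,:2]),len(hull))
    x0,y0,x1,y1=box
    cv2.imwrite(f"pics/{n}c.png",cv2.resize(im[y0:y1,x0:x1],None,fx=4,fy=4,interpolation=cv2.INTER_CUBIC))
a=cv2.imread("pics/topc.png");b=cv2.imread("pics/scenec.png");b=b[:400,:]
w=max(a.shape[1],b.shape[1]);f=lambda i:cv2.copyMakeBorder(i,0,0,0,w-i.shape[1],0)
cv2.imwrite("pics/both.png",cv2.resize(np.vstack([f(a),f(b)]),None,fx=.75,fy=.75))
E
```

```text
top (array([3375, 2830, 1244,  482,  477,  563, 1500,  534,  172,  163,   36,
         19]), array([-0.01,  0.  ,  0.01,  0.02,  0.03,  0.04,  0.05,  0.06,  0.07,
        0.08,  0.09,  0.1 ,  0.11]))
plate ((-0.9462890625, 118.63445281982422), (137.7248992919922, 1131.9056396484375), 77.41597747802734) [[-568.306640625, 174.7310028076172], [536.4078369140625, -71.87850952148438], [566.4140625, 62.53790283203125], [-538.3004150390625, 309.14739990234375]]
deck med [0.56698116 0.08837367 0.05694095]
deck circle (array([0.5777685 , 0.08692005]), np.float64(0.10160094777374236)) 21
scene (array([ 1376, 10219,  1799,  1042,   602,   914,  1803,  1155,   386,
         300,    81,    39]), array([-0.01,  0.  ,  0.01,  0.02,  0.03,  0.04,  0.05,  0.06,  0.07,
        0.08,  0.09,  0.1 ,  0.11]))
plate ((162.22137451171875, 231.62387084960938), (343.8768615722656, 1067.7105712890625), 68.8310775756836) [[-397.699462890625, 264.07305908203125], [597.9617919921875, -121.49729919433594], [722.1422119140625, 199.1746826171875], [-273.51904296875, 584.7450561523438]]
deck med [0.55608024 0.10137172 0.05934744]
deck circle (array([0.57672254, 0.09088574]), np.float64(0.1001297004418708)) 24
```

View pics/both.png

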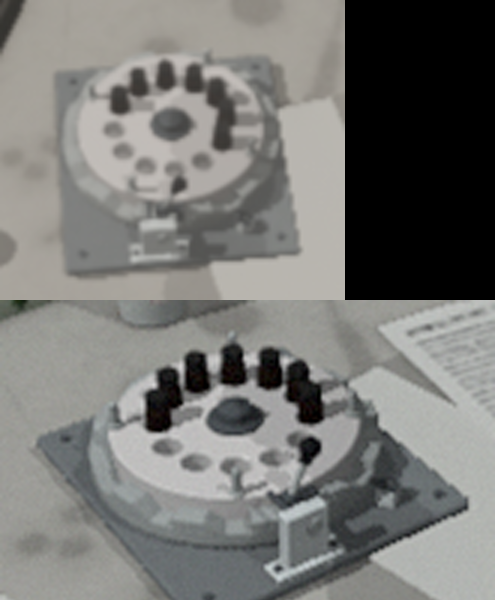

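The crop is 3x. It shows the plate corners, the black knob at crop (178,184) in the top view and (310,448) in the scene view, vials in the expected pockets and turning pins at the rim. I'll work out the frame from these.

```bash
python3 - <<'E'
from h import *
def tri(a,b):
    A=[];B=[]
    for n,uv in(("top",a),("scene",b)):
        o,d=ray(n,uv);d=d[0]/np.linalg.norm(d);M=np.eye(3)-np.outer(d,d);A.append(M);B.append(M@o)
    return np.linalg.solve(A[0]+A[1],B[0]+B[1])
T=lambda q:np.array(q)/3+[195,180]; S=lambda q:(np.array(q)-[0,300])/3+[165,180]
c=plane("top",T([(55,72),(272,55),(300,250),(68,274)]),.018)
print(c[:,:2].round(4).tolist())
for i in range(4):
    e=c[(i+1)%4]-c[i];print(np.linalg.norm(e).round(4),np.degrees(np.arctan2(e[1],e[0])).round(1))
print("sc corners",plane("scene",S([(38,441),(467,502)]),.018).round(4).tolist())
k=tri(T([(178,184)]),S([(310,448)]));print("knob",k)
print("hub",tri(T([(171,118)]),S([(235,410)])))
ctr=np.array([.5772,.089])
print("pin150 top of it",plane("top",T([(131,177)]),.082),plane("scene",S([(237,470)]),.082))
print("knob ang",np.degrees(np.arctan2(*(ctr-k[:2])[::-1])))
E
```

```text
[[0.7087, 0.2051], [0.7024, -0.0568], [0.4175, -0.0452], [0.4193, 0.2103]]
0.262 -91.4
0.2851 177.7
0.2555 89.6
0.2895 -1.0
sc corners [[0.7043, 0.2062, 0.018], [0.4169, -0.041, 0.018]]
knob [0.46343981 0.08317121 0.10074522]
hub [0.58083426 0.07847955 0.06796413]
pin150 top of it [[0.49368941 0.13184111 0.082     ]] [[0.49384495 0.13105682 0.082     ]]
knob ang 2.933130446808975
```

Request:
servo_tool(
  targets=[0,0,0,0,0,0.143,0,0,0,0,0,0,0.143,0,0,0,0,0,0,0.143,0,1.5,-4.85,0,0,0,0,0,1.5,-4.85,0,0,0,0,0,1.5,-4.85,0,0,0,0,0,1.5,-4.85,0,0,0,0,0,1.5,-4.85,0,0,0,0,0,1.5,-4.85,0,0,0,0,0,1.5,-4.85,0,0,0,0,0],
)

```text
clock: 1.35
tcp_pos: [0.3711, -0.2562, 0.2311]
orientation: [3.142, 0.0, -0.017]
force: [0.7, -0.6, 0.3]
gripper_width: 0.0004
```

Request:
servo_tool(
  targets=[1.5,-4.85,0,0,0,0,0,1.5,-4.85,0,0,0,0,0,1.5,-4.85,0,0,0,0,0,1.5,-4.85,0,0,0,0,0,1.5,-4.85,0,0,0,0,0,0,0,0,0,0,0,0,0,0,0,0,0,0,0],
)

```text
clock: 2.22
tcp_pos: [0.4496, -0.0175, 0.2309]
orientation: [3.141, 0.001, -0.017]
force: [0.5, 0.1, 0.4]
gripper_width: -0.0004
```

```bash
cat >> h.py <<'E'
def rot(o):
    from scipy.spatial.transform import Rotation as Ro
    return Ro.from_euler("xyz",o).as_matrix()
def wplane(uv,z,st):
    c=imaging.calibration("wrist");M=c["mount"];uv=np.atleast_2d(uv).astype(float)
    p=(uv-[c["cx"],c["cy"]])/c["fx"];r=np.linalg.norm(p,axis=1)+1e-12
    d=np.c_[p*(np.sin(r)/r)[:,None],np.cos(r)]
    R=rot(st["orientation"]);d=d@M[:3,:3].T@R.T;o=R@M[:3,3]+st["tcp_pos"]
    return o+d*((np.asarray(z)-o[2])/d[:,2])[:,None]
def wproj(P,st):
    c=imaging.calibration("wrist");M=c["mount"];R=rot(st["orientation"])
    q=((np.atleast_2d(P)-st["tcp_pos"])@R-M[:3,3])@M[:3,:3]
    r=np.linalg.norm(q[:,:2],axis=1);th=np.arctan2(r,q[:,2])
    return q[:,:2]/r[:,None]*th[:,None]*c["fx"]+[c["cx"],c["cy"]]
def grabw(name):
    import pickle
    st=arm.read_state();p,d=imaging.grab_frame("wrist");cv2.imwrite(f"pics/{name}.png",p[:,:,::-1])
    pickle.dump((st,d),open(f"pics/{name}.pkl","wb"));return st,p[:,:,::-1],d
C=np.array([.578,.081]);YAW=np.radians(-1.)
def car(P):  # carousel mm -> world m
    P=np.atleast_2d(P)/1000.;c,s=np.cos(YAW),np.sin(YAW);o=P.copy()
    o[:,0]=C[0]+c*P[:,0]-s*P[:,1];o[:,1]=C[1]+s*P[:,0]+c*P[:,1];return o
E
python3 - <<'E'
from h import *
st,p,d=grabw("w1");print(st["clock"],st["tcp_pos"],st["orientation"],st["force"],st["gripper_width"])
a=lambda t,r,z:[r*np.cos(np.radians(t)),r*np.sin(np.radians(t)),z]
print(wproj(car([[-116,0,100],a(240,100,82),a(150,100,82),a(210,126,37),[0,0,75]]),st).round())
E
```

```text
2.225 [ 0.4496479  -0.01747914  0.2308911 ] [ 3.14084129e+00  1.10195969e-03 -1.72511414e-02] [0.52042863 0.06067813 0.38114258] -0.00038091282479060974
[[172. 193.]
 [268. 115.]
 [129. 160.]
 [248. 171.]
 [175.  66.]]
```

View pics/w1.png

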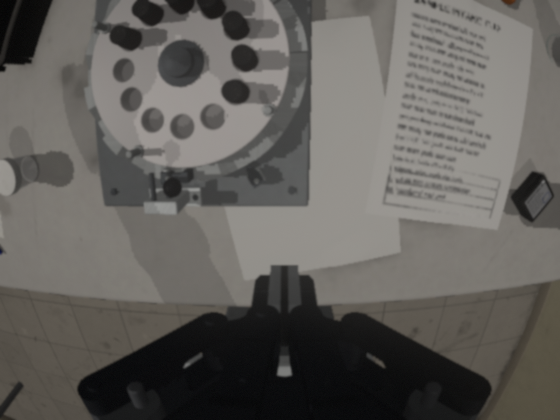

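The wrist view shows the knob at (172,187), the near plate corners at (104,206) and (307,206), the hub at (180,62) and the closed fingertips near (284,270).

```bash
python3 - <<'E'
from h import *;import pickle
st,d=pickle.load(open("pics/w1.pkl","rb"));im=cv2.imread("pics/w1.png")
print("corners",wplane([(104,206),(307,206)],.018,st).round(4).tolist())
print("exp",car([[-160,130,18],[-160,-130,18]]).round(4).tolist())
print("knob",wplane([(172,187)],.1,st),"exp",car([[-116,0,100]]))
print("hub",wplane([(180,61)],.075,st))
print("deck edge l,r,bottom",wplane([(91,90),(289,75),(185,165)],.058,st).round(4).tolist())
print("tip px",wproj([st["tcp_pos"]],st), "depth",d[285,284],d[270,284])
o=cv2.resize(im[20:220,80:320],None,fx=2.5,fy=2.5,interpolation=cv2.INTER_CUBIC)
f=cv2.resize(im[250:330,230:340],None,fx=2.5,fy=2.5)
o[-f.shape[0]:,-f.shape[1]:]=f
cv2.imwrite("pics/w1c.png",cv2.convertScaleAbs(o,alpha=1.6))
E
```

```text
corners [[0.4275, 0.2121, 0.018], [0.4219, -0.0432, 0.018]]
exp [[0.4203, 0.2138, 0.018], [0.4158, -0.0462, 0.018]]
knob [[0.46794313 0.08275289 0.1       ]] exp [[0.46201767 0.08302448 0.1       ]]
hub [[0.58234657 0.07593208 0.075     ]]
deck edge l,r,bottom [[0.5694, 0.186, 0.058], [0.5645, -0.0241, 0.058], [0.4802, 0.0819, 0.058]]
tip px [[284.34967082 281.13146792]] depth 0.13628533 0.15017596
```

View pics/w1c.png

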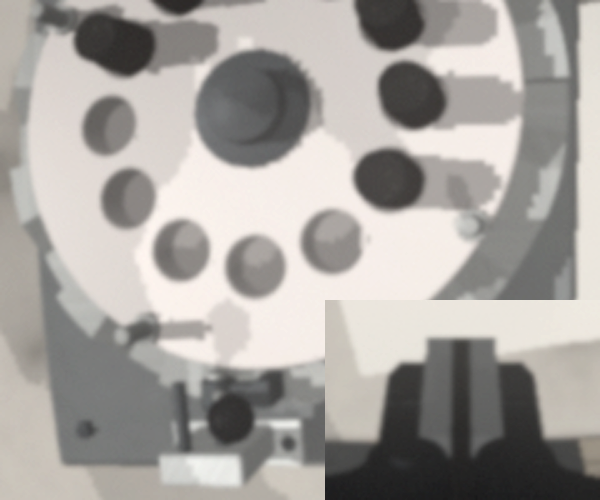

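Knob position agreed across the views to about 5 mm: (0.465, 0.083). I'll go down on its -y side at z = 0.09.

Request:
servo_tool(
  targets=[0.7,-3.15,0,0,0,0,0,0.7,-3.15,0,0,0,0,0,0,0,4.7,0,0,0,0,0,0,4.7,0,0,0,0,0,0,4.7,0,0,0,0,0,0,0,0,0,0,0,0,0,0,0,0,0,0,0],
)

```text
$.targets: bad value
```

Request:
servo_tool(
  targets=[0,-0.6,0,0,0,0,0,0,-0.6,0,0,0,0,0,0,-0.6,0,0,0,0,0,0,-0.6,0,0,0,0,0,0,-0.6,0,0,0,0,0,0,-0.6,0,0,0,0,0,0,-0.6,0,0,0,0,0,0,-0.6,0,0,0,0,0,0,-0.6,0,0,0,0,0,0,-0.5,0,0,0,0,0],
)

```text
clock: 3.52
tcp_pos: [0.4511, 0.0426, 0.2313]
orientation: [3.142, 0.0, -0.017]
force: [-0.1, -0.1, 0.4]
gripper_width: -0.0
```

Request:
servo_tool(
  targets=[0,0,0,0,0,0,0,0,0,0,0,0,0,0,0,3,0,0,0,0,0,0,3,0,0,0,0,0,0,3,0,0,0,0,0,0,1,-5,0,0,0,0,0,0,-5,0,0,0,0,0,0,0,0,0,0,0],
)

```text
clock: 4.53
tcp_pos: [0.4518, -0.0584, 0.3354]
orientation: [3.14, -0.009, -0.018]
force: [0.4, -0.6, 0.4]
gripper_width: -0.0
```

```bash
python3 - <<'E'
from h import *
st,p,d=grabw("w2");print(st["clock"],st["tcp_pos"],st["orientation"],st["force"])
cv2.imwrite("pics/w2c.png",cv2.convertScaleAbs(cv2.resize(p[0:240,60:360],None,fx=2.5,fy=2.5,interpolation=cv2.INTER_CUBIC),alpha=1.5))
E
```

```text
4.525 [ 0.45184036 -0.05836455  0.33544854] [ 3.14048117 -0.00867929 -0.01827599] [ 0.35097307 -0.55560715  0.36448473]
```

View pics/w2c.png

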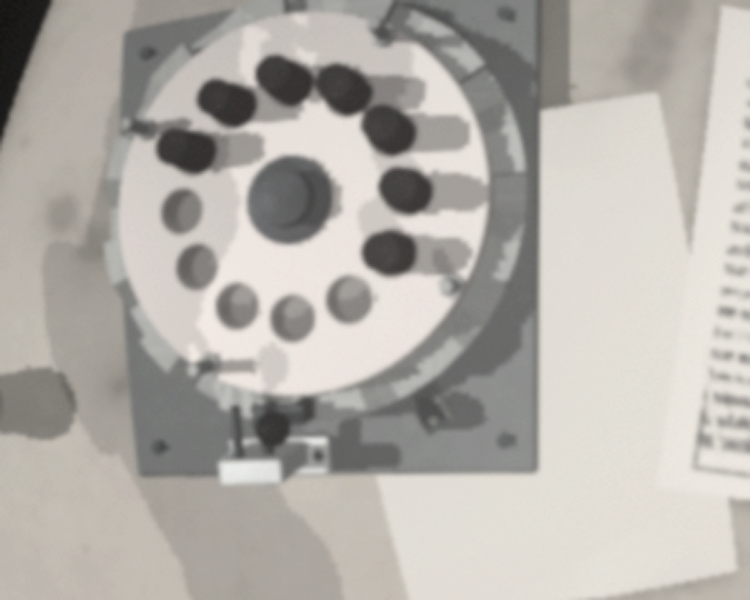

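My first call was one number too long and was refused, so the others only moved through free air. Nothing was touched: the view shows the knob unmoved at crop (272,430) and the 240° pin at crop (450,286). I'll redo it one step at a time.

Request:
servo_tool(
  targets=[0.3,-2.6,0,0,0,0,0,0.3,-2.6,0,0,0,0,0,0.3,-2.6,0,0,0,0,0,0.3,-2.6,0,0,0,0,0,0,0,6,0,0,0,0,0,0,0,6,0,0,0,0,0,0,0,6,0,0,0,0,0,0,0,3,0,0,0,0,0,0,0,0,0,0,0,0,0],
)

```text
$.targets: bad value
```

```bash
python3 - <<'E'
from h import *;import pickle
st,d=pickle.load(open("pics/w2.pkl","rb"))
q=lambda L:np.array(L)/2.5+[60,0]
print("pin240,150",wplane(q([(450,286),(205,366)]),.082,st).round(4).tolist())
print("knob",wplane(q([(272,430)]),.1,st),"corners",wplane(q([(140,475),(538,470)]),.018,st).round(4).tolist())
print("deck l,r,b",wplane(q([(118,195),(490,195),(300,397)]),.058,st).round(4).tolist())
s=arm.read_state();print(s["tcp_pos"],s["orientation"])
E
```

```text
pin240,150 [[0.5309, -0.0068, 0.082], [0.4992, 0.1245, 0.082]]
knob [[0.46658218 0.08290149 0.1       ]] corners [[0.4279, 0.2102, 0.018], [0.4226, -0.0451, 0.018]]
deck l,r,b [[0.5996, 0.1848, 0.058], [0.5771, -0.0254, 0.058], [0.4764, 0.0807, 0.058]]
[ 0.45041891 -0.05818188  0.3329888 ] [ 3.14090432 -0.00399111 -0.01789107]
```

Request:
servo_tool(
  targets=[0.4,-2.6,0,0,0,0,0,0.4,-2.6,0,0,0,0,0,0.3,-2.6,0,0,0,0,0,0.3,-2.6,0,0,0,0,0,0,0,6,0,0,0,0,0,0,6,0,0,0,0,0,0,6,0,0,0,0,0,0,3,0,0,0,0,0,0,0,0,0,0,0,0,0,0,0,0,0,0],
)

```text
clock: 5.82
tcp_pos: [0.4658, 0.046, 0.122]
orientation: [-3.141, -0.001, -0.017]
force: [0.0, -0.2, -0.0]
gripper_width: 0.0003
```

Request:
servo_tool(
  targets=[0,0,1.6,0,0,0,0,0,0,1.6,0,0,0,0,0,0,0,0,0,0,0,0,-0.6,0,0,0,0,0,0,-0.6,0,0,0,0,0,0,-0.6,0,0,0,0,0,0,-0.6,0,0,0,0,0,0,-0.6,0,0,0,0,0,0,0,0,0,0,0,0],
)

```text
clock: 6.95
tcp_pos: [0.4657, 0.0767, 0.0893]
orientation: [-3.141, -0.0, -0.016]
force: [-0.5, -0.6, -0.3]
gripper_width: -0.0003
```

Request:
servo_tool(
  targets=[0,-0.6,0,0,0,0,0,0,-0.6,0,0,0,0,0,0,-0.6,0,0,0,0,0,0,-0.6,0,0,0,0,0,0,-0.6,0,0,0,0,0,0,0,0,0,0,0,0,0,0,0,0,0,0,0],
)

```text
clock: 7.82
tcp_pos: [0.4662, 0.1057, 0.0892]
orientation: [3.141, 0.0, -0.017]
force: [-0.2, 0.4, 0.4]
gripper_width: 0.0001
```

Request:
servo_tool(
  targets=[0,1.5,0,0,0,0,0,0,2,-1,0,0,0,0,0,3,-4,0,0,0,0,0,3,-5,0,0,0,0,0,2,-5,0,0,0,0,0,0,0,0,0,0,0,0,0,0,0,0,0,0],
)

```text
clock: 8.7
tcp_pos: [0.4636, -0.0099, 0.2388]
orientation: [3.141, 0.001, -0.018]
force: [-1.2, -0.7, -0.1]
gripper_width: -0.0
```

```bash
python3 - <<'E'
from h import *
st,p,d=grabw("w3");print(st["clock"],st["tcp_pos"],st["orientation"],st["force"])
cv2.imwrite("pics/w3c.png",cv2.convertScaleAbs(cv2.resize(p[0:240,60:360],None,fx=2.5,fy=2.5,interpolation=cv2.INTER_CUBIC),alpha=1.5))
E
```

```text
8.7 [ 0.46361257 -0.00987404  0.23882285] [ 3.14123962e+00  7.31210669e-04 -1.83608492e-02] [-1.15981993 -0.68660871 -0.08363381]
```

View pics/w3c.png

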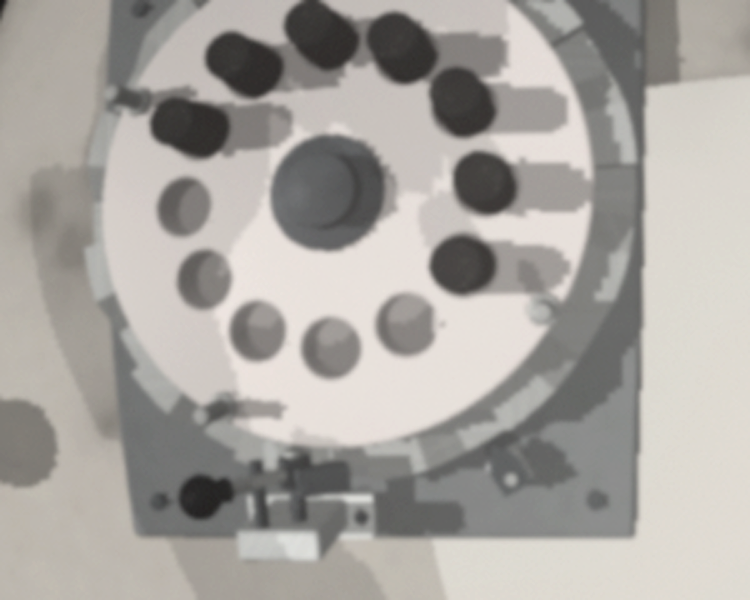

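The pawl is open: the knob is now at crop (202,497), past the pivot. The wheel is unchanged, with the 240° pin at crop (541,308). Next I'll locate that pin and go over to it with the tool yawed to about 50°.

Request:
servo_tool(
  targets=[2.2,0.2,0,0,0,-0.178,0,0,0,0,0,0,-0.178,0,0,0,0,0,0,-0.178,0,0,0,0,0,0,-0.178,0,0,0,0,0,0,-0.178,0,0,0,0,0,0,0,0],
)

```text
clock: 9.5
tcp_pos: [0.4852, -0.011, 0.2377]
orientation: [-3.139, 0.002, 0.872]
force: [-0.7, 0.2, -0.1]
gripper_width: -0.0002
```

```bash
python3 - <<'E'
from h import *;import pickle
st,d=pickle.load(open("pics/w3.pkl","rb"))
q=lambda L:np.array(L)/2.5+[60,0]
print("pin240,150",wplane(q([(541,306),(205,412)]),.082,st).round(4).tolist())
print("knob",wplane(q([(202,497)]),.095,st))
s=arm.read_state();t=s["tcp_pos"];print(t,s["orientation"])
# target
for a in (255,257):
    b=np.radians(a-1.2);w=np.array([.581+.102*np.cos(b),.080+.102*np.sin(b),.12]);print(w,rot(s["orientation"]).T@(w-t)*100)
E
```

```text
pin240,150 [[0.5338, -0.0042, 0.082], [0.5, 0.13, 0.082]]
knob [[0.46872846 0.12979618 0.095     ]]
[ 0.48523094 -0.01104381  0.2376854 ] [-3.13887913e+00  1.80410763e-03  8.71978128e-01]
[ 0.55254291 -0.01794996  0.12      ] [ 3.82275721  5.62960086 11.74642973]
[ 0.55597865 -0.01888343  0.12      ] [ 3.97231595  5.95269154 11.74528319]
```

Request:
servo_tool(
  targets=[2,3,0,0,0,0,0,2,3,0,0,0,0,0,0,0,4,0,0,0,0,0,0,4,0,0,0,0,0,0,4,0,0,0,0,0,0,0,0,0,0,0],
)

```text
clock: 10.25
tcp_pos: [0.5545, -0.0193, 0.1156]
orientation: [-3.135, 0.005, 0.871]
force: [0.6, 0.1, 0.5]
gripper_width: -0.0001
```

```bash
python3 - <<'E'
from h import *
st,p,d=grabw("w4");print(st["clock"],st["tcp_pos"],st["orientation"],st["force"])
cv2.imwrite("pics/w4c.png",cv2.convertScaleAbs(cv2.resize(p[60:340,120:480],None,fx=2,fy=2,interpolation=cv2.INTER_CUBIC),alpha=1.5))
print(wproj([st["tcp_pos"]],st),wproj([[.532,-.005,.082]],st))
E
```

```text
10.25 [ 0.55448574 -0.01927162  0.11559614] [-3.13458516  0.00541941  0.87143907] [0.64275338 0.09878116 0.49401539]
[[284.29006976 281.47436661]] [[240.89825738 257.39460469]]
```

View pics/w4c.png

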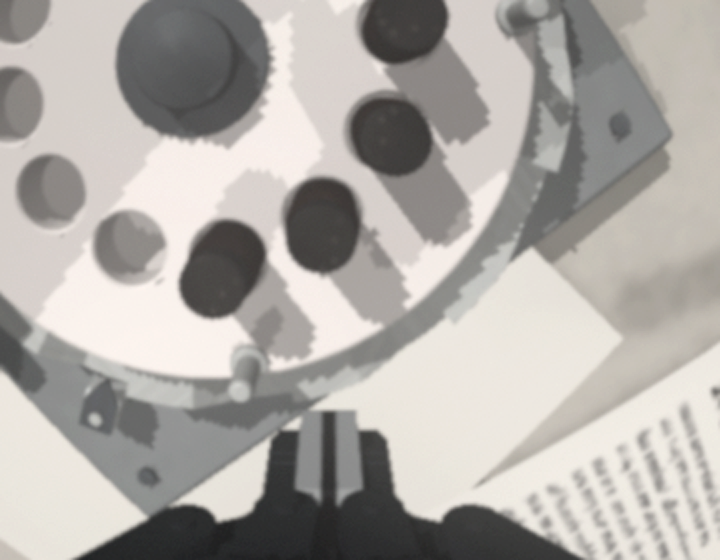

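The pin top is at crop (241,387), within about 2 mm of the prediction, and the fingers are clear beyond the rim to the right. I'll go down and start along the arc.

Request:
servo_tool(
  targets=[0,0,2.4,0,0,0,0,0,0,2.4,0,0,0,0,0,0,0,0,0,0,0,-0.18,-0.48,0,0,0,0,0,-0.18,-0.48,0,0,0,0,0,-0.18,-0.48,0,0,0,0,0,-0.1,-0.47,0,0,0,0,0,-0.1,-0.47,0,0,0,0,0,-0.1,-0.47,0,0,0,0,0],
)

```text
clock: 11.42
tcp_pos: [0.5309, -0.0073, 0.0716]
orientation: [3.141, -0.001, 0.873]
force: [1.7, 0.2, 0.7]
gripper_width: 0.0002
```

Request:
servo_tool(
  targets=[-0.03,-0.47,0,0,0,0,0,-0.03,-0.47,0,0,0,0,0,-0.03,-0.47,0,0,0,0,0,0.03,-0.36,0,0,0,0,0,0.03,-0.36,0,0,0,0,0,0.03,-0.36,0,0,0,0,0,0.03,-0.36,0,0,0,0,0,0,0,0,0,0,0,0],
)

```text
clock: 12.42
tcp_pos: [0.5082, 0.0112, 0.0711]
orientation: [-3.141, 0.001, 0.873]
force: [0.5, 1.1, 0.5]
gripper_width: 0.0002
```

```bash
python3 - <<'E'
from h import *
st,p,d=grabw("w5");print(st["clock"],st["tcp_pos"],st["orientation"],st["force"])
cv2.imwrite("pics/w5c.png",cv2.convertScaleAbs(cv2.resize(p[60:340,100:460],None,fx=2,fy=2,interpolation=cv2.INTER_CUBIC),alpha=1.5))
E
```

```text
12.425 [0.50823424 0.01120986 0.07110295] [-3.14069096e+00  1.12429765e-03  8.73294868e-01] [0.53705206 1.08579293 0.51879565]
```

View pics/w5c.png

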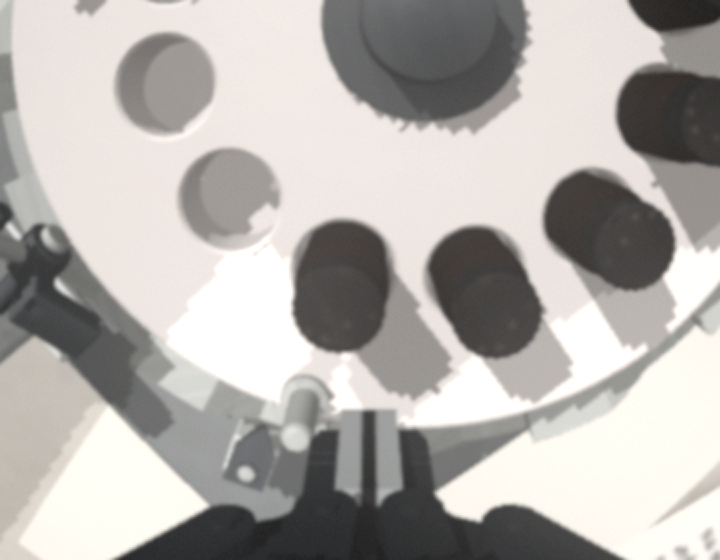

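The pin at crop (297,437) is against the finger, the deck has turned, and the vials stand upright. I'll work out the rotation from the pockets and the hub before and after.

```bash
python3 - <<'E'
from h import *;import pickle
ang=lambda p,c:np.degrees(np.arctan2(p[:,1]-c[1],p[:,0]-c[0]))%360
C=np.array([.582,.080])
q4=lambda L:np.array(L)/2.+[120,60]; q5=lambda L:np.array(L)/2.+[100,60]
s4=pickle.load(open("pics/w4.pkl","rb"))[0];s5=pickle.load(open("pics/w5.pkl","rb"))[0]
a=wplane(q4([(129,246),(51,190)]),.058,s4);b=wplane(q5([(229,197),(165,82)]),.058,s5)
for P in(a,b):print(P[:,:2].round(4).tolist(),np.hypot(*(P[:,:2]-C).T).round(4),ang(P,C).round(1))
pa=wplane(q4([(241,387)]),.082,s4);pb=wplane(q5([(297,437)]),.082,s5)
for P in(pa,pb):print("pin",P[:,:2].round(4).tolist(),np.hypot(*(P[:,:2]-C).T).round(4),ang(P,C).round(1))
print("hub",wplane(q5([(430,20)]),.075,s5)[:,:2],wplane(q4([(184,72)]),.075,s4)[:,:2])
pt=wplane(q5([(252,425)]),.037,s5);print("pointer",pt,ang(pt,C))
E
```

```text
[[0.5285, 0.051], [0.5211, 0.0827]] [0.0608 0.0609] [208.5 177.4]
[[0.5206, 0.0788], [0.5277, 0.1106]] [0.0614 0.0623] [181.1 150.6]
pin [[0.5336, -0.0029]] [0.096] [239.7]
pin [[0.5006, 0.0279]] [0.0966] [212.6]
hub [[0.58206906 0.07964877]] [[0.58216675 0.07646541]]
pointer [[0.47130877 0.02354465 0.037     ]] [207.02274126]
```

The wheel has turned about 27.1°, with pin and pockets agreeing, so about 2.9° or 5 mm remains.

Request:
servo_tool(
  targets=[0.06,-0.16,0,0,0,0,0,0.06,-0.16,0,0,0,0,0,0.05,-0.16,0,0,0,0,0,0,0,0,0,0,0,0,0,0,0,0,0,0,0],
)

```text
clock: 13.1
tcp_pos: [0.5063, 0.0157, 0.0712]
orientation: [-3.141, 0.0, 0.873]
force: [-0.3, 0.9, 0.5]
gripper_width: 0.0
```

```bash
python3 - <<'E'
from h import *
st,p,d=grabw("w6");print(st["clock"],st["tcp_pos"],st["orientation"],st["force"])
cv2.imwrite("pics/w6c.png",cv2.convertScaleAbs(cv2.resize(p[60:340,100:460],None,fx=2,fy=2,interpolation=cv2.INTER_CUBIC),alpha=1.5))
E
```

```text
13.1 [0.50631083 0.01569258 0.07121374] [-3.14123357e+00  2.64479481e-05  8.73011136e-01] [-0.28452826  0.90173472  0.47218729]
```

View pics/w6c.png

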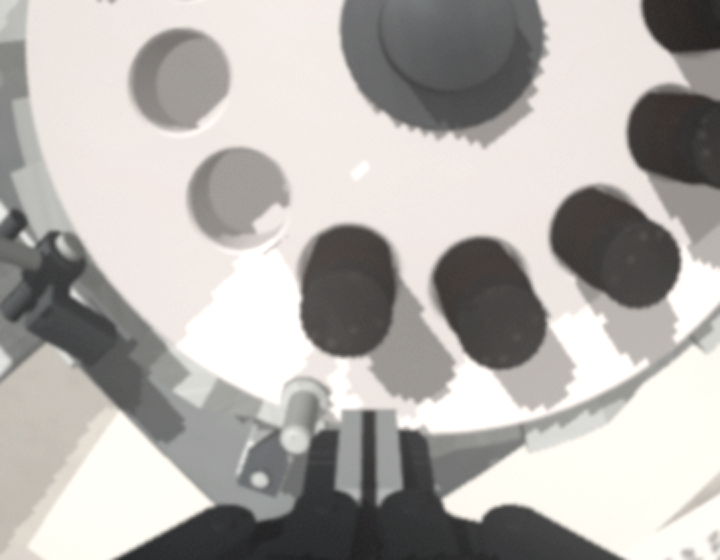

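The pockets are now at crop (239,197) and (180,79), and the pin top at (295,438).

```bash
python3 - <<'E'
from h import *;import pickle
ang=lambda p,c:(np.degrees(np.arctan2(p[:,1]-c[1],p[:,0]-c[0]))%360).round(1)
C=np.array([.582,.080])
q5=lambda L:np.array(L)/2.+[100,60]
s=pickle.load(open("pics/w6.pkl","rb"))[0]
for C in(np.array([.582,.080]),np.array([.584,.081])):
  print(ang(wplane(q5([(239,197),(180,79)]),.058,s),C),ang(wplane(q5([(295,438)]),.082,s),C))
E
```

```text
[178.5 148.1] [209.5]
[179.4 149.8] [209.5]
```

The rotation is −30.2° by the pin and −29.3° to −30.0° by the pockets. I'll back off and rise, turn the tool back, and go to the +y side of the knob.

Request:
servo_tool(
  targets=[0,0.5,0,0,0,0,0,0,1,0,0,0,0,0,0,0,-4,0,0,0,0,0,0,-5,0,0,0,0,0,0,-5,0,0,0.178,0,0,0,0,0,0,0.178,0,0,0,0,0,0,0.178,0,0,0,0,0,0,0.178,0,0,0,0,0,0,0.178,0,0,0,0,0,0,0,0],
)

```text
clock: 14.4
tcp_pos: [0.5183, 0.0054, 0.2113]
orientation: [3.141, -0.0, -0.016]
force: [0.4, 0.4, 0.3]
gripper_width: 0.0004
```

```bash
python3 - <<'E'
from h import *
st,p,d=grabw("w7");print(st["clock"],st["tcp_pos"],st["orientation"],st["force"])
print(rot(st["orientation"]).T@(np.array([.466,.170,.09])-st["tcp_pos"])*100)
print("pot",plane("top",[(173,251)],.059))
# knob: dark blob near expected open place
k=wproj([[.4665,.1305,.095]],st)[0];print(k)
g=p.max(2);x,y=k.astype(int);w=(g[y-18:y+18,x-18:x+18]<45).astype(np.uint8)
n,l,s,c=cv2.connectedComponentsWithStats(w);i=1+s[1:,4].argmax();u=c[i]+[x-18,y-18];print(s[i],u,wplane([u],.095,st))
E
```

```text
14.4 [0.51834291 0.00540308 0.21133869] [ 3.14143920e+00 -2.21226530e-04 -1.55391485e-02] [0.39517508 0.42526924 0.32941213]
[ -5.49210285 -16.37823369  12.13014155]
pot [[0.48985266 0.34774628 0.059     ]]
[152.82260813 263.93221332]
[ 10   8  22  17 275] [153.73454545 260.30181818] [[0.47039474 0.12878882 0.095     ]]
```

Knob at about (0.468, 0.129), as expected for open. Now over it to the far side, at height.

Request:
servo_tool(
  targets=[-1,-3.3,0,0,0,0,0,-1,-3.3,0,0,0,0,0,-1.1,-3.3,0,0,0,0,0,-1.1,-3.3,0,0,0,0,0,-1.1,-3.2,0,0,0,0,0,0,0,4,0,0,0,0,0,0,4,0,0,0,0,0,0,4,0,0,0,0,0,0,0,0,0,0,0],
)

```text
clock: 15.58
tcp_pos: [0.4655, 0.1695, 0.0888]
orientation: [3.139, 0.006, -0.015]
force: [0.3, -0.7, 0.4]
gripper_width: -0.0001
```

Request:
servo_tool(
  targets=[0,0.6,0,0,0,0,0,0,0.6,0,0,0,0,0,0,0.6,0,0,0,0,0,0,0.6,0,0,0,0,0,0,0.6,0,0,0,0,0,0,0.6,0,0,0,0,0,0,0.6,0,0,0,0,0,0,0.6,0,0,0,0,0,0,0.6,0,0,0,0,0,0,0,0,0,0,0,0],
)

```text
clock: 16.82
tcp_pos: [0.4692, 0.1296, 0.1007]
orientation: [-3.128, -0.008, -0.012]
force: [-19.9, 17.6, 57.5]
gripper_width: -0.0004
```

An unexpected 57 N upward load: the fingertip is riding on something. I'll raise it at once and look.

Request:
servo_tool(
  targets=[0,0,-1.5,0,0,0,0,0,0,-2.5,0,0,0,0,0,0,-4,0,0,0,0,0,0,-4,0,0,0,0,0,0,0,0,0,0,0],
)

```text
clock: 17.45
tcp_pos: [0.4691, 0.1169, 0.2146]
orientation: [-3.141, -0.007, -0.018]
force: [0.1, -0.1, -1.0]
gripper_width: -0.0001
```

```bash
python3 - <<'E'
from h import *
st,p,d=grabw("w8");print(st["clock"],st["tcp_pos"],st["orientation"],st["force"])
sc,sd=imaging.grab_frame("scene");np.save("pics/s8.npy",sd)
cv2.imwrite("pics/s8.png",sc[:,:,::-1])
a=cv2.resize(p[60:340,130:400],None,fx=2,fy=2,interpolation=cv2.INTER_CUBIC)
b=cv2.resize(sc[180:300,225:325,::-1],None,fx=2.5,fy=2.5,interpolation=cv2.INTER_CUBIC)
o=np.zeros((560,540+250,3),np.uint8);o[:,:540]=a;o[:300,540:]=b
cv2.imwrite("pics/w8c.png",cv2.convertScaleAbs(o,alpha=1.5))
E
```

```text
17.45 [0.46913249 0.11685477 0.21464937] [-3.14060755 -0.00728834 -0.01787349] [ 0.14496114 -0.14135708 -0.9605525 ]
```

View pics/w8c.png

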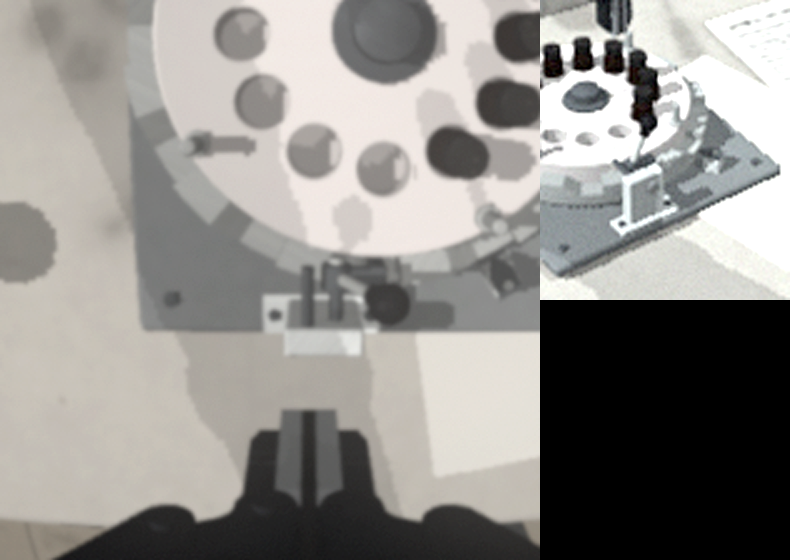

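The pawl now appears shut: the knob is at crop (387,302), on the closed side. The vials look upright. I'll check the knob position and wheel angle.

```bash
python3 - <<'E'
from h import *;import pickle
ang=lambda p,c:(np.degrees(np.arctan2(p[:,1]-c[1],p[:,0]-c[0]))%360).round(1)
C=np.array([.583,.080])
st,d=pickle.load(open("pics/w8.pkl","rb"));im=cv2.imread("pics/w8.png")
q=lambda L:np.array(L)/2.+[130,60]
print("knob",wplane(q([(387,302)]),.1,st),"pred px closed",(wproj([[.4667,.0829,.1]],st)-[130,60])*2)
print("pockets",ang(wplane(q([(241,34),(261,102),(314,152),(383,168)]),.058,st),C))
print("pin",ang(wplane(q([(486,216),(198,145)]),.082,st),C))
# depth check of knob and of wrist view
u=(q([(387,302)])[0]).astype(int);print(d[u[1]-1:u[1]+2,u[0]-1:u[0]+2].mean())
# scene knob before/after (dark blob)
for f in("scene0","s8"):
    s=cv2.imread(f"pics/{f}.png")[180:260,240:300];g=s.max(2)
    n,l,S,c=cv2.connectedComponentsWithStats((g<60).astype(np.uint8))
    print(f,[(c[i]+[240,180]).round(1).tolist()+[int(S[i,4])] for i in range(1,n) if S[i,4]>8])
c=np.hstack([cv2.imread(f"pics/{f}.png")[190:290,220:320] for f in("scene0","s8")])
cv2.imwrite("pics/cmp.png",cv2.resize(c,None,fx=4,fy=4,interpolation=cv2.INTER_CUBIC))
E
```

```text
knob [[0.46866117 0.08428158 0.1       ]] pred px closed [[390.18320789 306.41964917]]
pockets [ 90.  119.1 148.9 178.3]
pin [207.  120.7]
0.26292893
scene0 [[242.7, 201.4, 81], [254.5, 202.9, 90], [266.1, 210.8, 174], [247.9, 219.0, 46], [267.7, 229.6, 47], [291.1, 241.2, 31], [266.5, 244.4, 19], [283.1, 254.8, 72]]
s8 [[250.6, 185.1, 66], [256.5, 185.8, 24], [259.9, 183.8, 10], [242.3, 201.5, 70], [254.1, 202.4, 90], [266.0, 216.1, 276], [247.4, 218.5, 24], [291.2, 240.8, 12], [265.3, 245.1, 18]]
```

View pics/cmp.png

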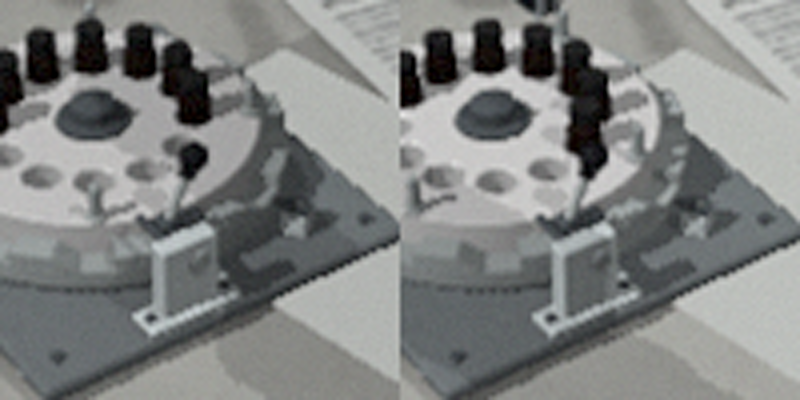

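The knob is at the same pixel as in the starting picture (crop (193,157) in both halves), so the pawl is fully down. A pawl riding on a tooth would have shifted it about 9 pixels in this picture's own scale. The wheel reads about −30° and nothing is being touched, so I'm handing in.

```bash
python3 -c "
from cell import arm
s=arm.read_state();print(s['clock'],s['dq'].round(3),s['force']);print(arm.job_done())"
```

```text
17.55 [-0.004  0.023  0.     0.026  0.001  0.    -0.002] [-0.27904322  0.28182174 -1.17459223]
the job is handed in; nothing more can be done
None
```

The job is handed in: the pawl was tipped open, the carousel pushed back one notch by the 240° pin, and the pawl tipped shut again. It took 17.6 s of the 59 s allowed. I have no verdict from the judge.

**Last checks**
- **Wheel:** about −30° (between −29.3° and −30.2°) by pin and pockets before shutting the pawl. In the last image the pockets gave about −30° again, but one poorly seen pin read about −33°.
- **Pawl:** the knob is at the same pixels as in the starting picture, and the wrist camera put it within about 2 mm of its starting place, so I take the pawl as fully down.
- **Vials and surroundings:** the vials in view stood upright. I never went near the pot, bottle or box, though I did not measure them again.
- **Robot:** the arm was about 0.1 m clear of everything at hand-in.

**What went wrong or disagreed**
- **Load while shutting the pawl:** on the closing push the fingertips rode up about 12 mm, with an upward force of 57 N. I never found the cause. It was under the 120 N wrist limit, and I take it as fingertip contact rather than the gripper body, but I did not confirm that. I raised the arm at once, and the pawl was shut in the next picture.
- **Refused moves:** two calls had the wrong number of values and were refused. Two other moves then ran in free air and touched nothing.
- **Camera disagreement:** the wrist camera and the fixed cameras differed by about 5 mm in x, so I worked with positions between the two.

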